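# Lift the stain bottle out of the cold block

### The arm

A 6-joint arm with a two-finger parallel gripper is mounted at the origin on a cart in front of the work surface, level with it; the furniture and walls round the work are solid. World frame = base frame: x ahead of the robot, y to its left, z up, the work surface at z = 0. Lengths are in m, angles in rad, forces in N, time in s.
With the tool pointing down it reaches from about 0.3 to 0.875 m from the base axis. Payload 6.4 kg.
Tool frame: the origin (TCP) lies on the mounting face of the last link; the fingertips stand 173 mm ahead of it and the grasp point (between the pads) lies 155 mm ahead of it (ctrl.tip_reach is the distance from the TCP to the fingertips, in m); z points along the fingers, y is the line along which they close (so a half turn about z gives the same grasp; the last joint's range is limited). The gripper opens to 85 mm and grips with 20 to 120 N. Pads are 22 mm wide; open, the fingers measure 114 mm over their backs; the gripper's body (76 mm by 85 mm) begins 54 mm behind the grasp point. The pads swing forward as they close: fully open they stand 13 mm farther back than shut.
Start: joints at [-1.48, 0.181, 1.607, -0, 1.354, -0.206], TCP at [0.168, -0.55, 0.405] pointing down, gripper open.
Joint ranges: [-2.99, 2.99], [-0.89, 2.07], [0.3, 2.58], [-1.14, 4.28], [0, 2.63], [-3.12, 3.12]. Speed limits (rad/s): [2.57, 2.57, 3.01, 3.14, 3.14, 3.14].

### API

Orientations are given as a unit quaternion [w, x, y, z].
In Python, from bench import ctrl gives the robot as it stands.
- The arm moves only by the shell command python3 -m pendant 'ROWS'. ROWS is JSON, a list that holds one entry, the list of rows, each a list of 7 numbers: the opening, from 0 (shut) to 1 (fully open), then the shift along the tool's x, y, z in mm, then the turn, a rotation vector about the tool's x, y, z in rad. A call has 1 to 5 rows; each row is the pose to reach, as a shift and turn from the pose commanded when the call began, along the tool's axes at that moment; what a row does not reach only later rows make up. A row lasts 1/12 s, in which the tool goes at most 41.7 mm and 7.16 degrees, less where a joint would pass 70% of its speed; a pose out of reach is approached as far as the arm can. A call with a gripper value outside its range is refused whole. The fingers move at their own pace and stop on an object; the grip force is fixed at half the most. Time passes only in rows, so rows that repeat a pose let the fingers close. It gives the time, the measured TCP pose, the force, the opening and the grip force at its end, in the units of the state.
- ctrl.get_obs(): the state, without advancing time (a new reading comes with each control period).
- ctrl.camera(name): name is "scene" or "side" or "wrist"; returns the picture (400x640x3 uint8, red, green, blue); there is no depth.
- ctrl.camera_params(name): a dict with "mtx" (3x3 intrinsics, pixels), "world_from_camera" (4x4, takes a point from camera to world coordinates); the wrist camera has in their place "tool_from_camera" (4x4, takes a point from camera to tool coordinates, whose origin is the TCP and whose axes are the flange's). Camera axes: x right, y down, z forward; pixel columns grow to the right and rows downward; lengths in m; the calibration is good to about 2 mm. A picture is of the moment at which its call begins: read the wrist's pose just before it. camera_params takes no time and is no camera call.
- ctrl.hand_in(): hands the job in; it is judged then, once.
Trained networks look in the newest picture that a camera, given by its name, has taken for a name from the list of things; names that differ only in an ending like _2 or _b are one class to them, and where a whole thing is asked for, a point or a joint stands for the part that bears it (a point fixed in the world has none). Each returns a list of dicts, best first, with "confidence" (0 to 1); they miss things now and then, are a little off and sometimes report something else, mostly with a low value. They report only what shows in the picture. A call takes as long as a camera call. They do not tell look-alikes from the thing itself.
- ctrl.boxes_of(camera, name): "point" ([column, row] as shares, 0 to 1, of the picture: columns of its width, rows of its height, amid what is visible of it).
The state is a dict: "time_s": time; "q": joint angles; "dq": joint speeds; "joint_efforts": joint torques, N m; "eef_pos": TCP position; "eef_rot": TCP orientation; "wrist_force": force on the tool from outside, world axes, zero at the start; "torque": the same for the moment, N m; "opening": opening from 0.0 (shut) to 1.0 (fully open); "grasp_force": force on a finger pad.
Only numpy, scipy, OpenCV 4.12 (cv2) and the standard library are available. Lean on these libraries where they do the work, as an engineer would, in place of code of your own. Each camera call takes 0.05 s, during which the arm holds its last target. There are 200 camera calls.

### The job

Take the bottle with the plain black screw cap out of its snug pocket in the blue cold block: grip it by its cap and lift it straight up until it is clear of the block. Then set it down gently, upright, near the middle of the white tray that lies on the bench beside the block (not the one on the ledge behind), and let go. Leave the other two bottles standing in their pockets.

Things in the scene. Friction and masses are not known exactly. Their poses are not given: they have to be found in the camera images.
- stain_bottle: Dark brown bottle, 29 mm wide, 78 mm tall, about 40 g; plain black screw cap 20 mm wide, 63 to 78 mm above the underside. Origin: centre of underside; z up. It stands in one of 3 pockets (34 mm wide, 54 deep, floor 6 mm above the bench, in a row 56 mm apart, bottles in any order) of a fixed blue block 180x68 mm, 60 mm tall: only cap and shoulder stand out, top 84 mm above the bench.
- red_bottle: Light blue dropper bottle with a red pointed cap, 31 mm across and 78 mm tall, in another pocket of the same block; stays there. Origin: centre of its underside; z up.
- blue_bottle: White dropper bottle with a blue pointed cap, 29 mm across and 72 mm tall, in the remaining pocket; stays there. Origin: centre of its underside; z up.
- tray: Flat white enamel tray with a navy rim, fixed on the bench to the left of the block (a like tray on the ledge at the back is not meant), 162 mm (its x) by 242 mm (its y), walls 28 to 31 mm tall. Origin: centre of its underside, z up; the inner floor is flat, 2 mm above the origin.
There are look-alikes about, which are no part of the job. What is shaped like the stain_bottle but orange is not meant.

How it is judged:
By the outcome, as a careful person would: the job done as asked, in the order asked, and still so for the second after the job is handed in, with the robot touching nothing.
It also fails if it takes over 42 s, if anything falls off the work surface, if the arm or the gripper's body presses on something with over 40 N, if the wrist force passes 120 N, or if a joint passes its speed limit or range.

## Working session

There is one attempt and no reset: what is moved stays moved. The work goes in short steps, Python scripts to look and compute and a shell command to move; the robot and the scene stay as the last step left them, time stands still between calls to the robot, and variables do not carry over. Pictures are saved under pics/ and viewed, at most 10 in all, crops included, and the job is handed in when it is done.

```bash
mkdir -p pics; ls
cat > h.py <<'E'
import numpy as np,cv2
from bench import ctrl
def pix2plane(cam,uv,z):
    p=ctrl.camera_params(cam);K=np.array(p["mtx"])
    if cam=="wrist":
        o=ctrl.get_obs();w,x,y,zq=o["eef_rot"]
        from scipy.spatial.transform import Rotation as R
        T=np.eye(4);T[:3,:3]=R.from_quat([x,y,zq,w]).as_matrix();T[:3,3]=o["eef_pos"]
        T=T@np.array(p["tool_from_camera"])
    else: T=np.array(p["world_from_camera"])
    d=T[:3,:3]@np.linalg.inv(K)@np.array([uv[0],uv[1],1.]);c=T[:3,3]
    return c+d*(z-c[2])/d[2]
E
python3 - <<'E'
from h import *
ims=[]
for c in ["scene","side"]:
    im=ctrl.camera(c);cv2.imwrite(f"pics/{c}0.png",im[:,:,::-1])
    for n,z in [("stain_bottle",.08),("red_bottle",.07),("blue_bottle",.07),("tray",.015)]:
        for r in ctrl.boxes_of(c,n)[:4]:
            uv=np.array(r["point"])*[640,400];print(c,n,round(r["confidence"],2),uv.round(),pix2plane(c,uv,z).round(3))
o=ctrl.get_obs();print(o["time_s"],o["eef_pos"],o["eef_rot"],o["opening"])
E
```

```text
pics
scene stain_bottle 0.7 [323. 133.] [0.605 0.158 0.08 ]
scene stain_bottle 0.61 [296. 171.] [0.591 0.298 0.08 ]
scene stain_bottle 0.43 [344. 139.] [0.552 0.156 0.08 ]
scene blue_bottle 0.5 [365. 148.] [0.502 0.152 0.07 ]
scene tray 0.88 [315. 248.] [0.486 0.407 0.015]
side stain_bottle 0.83 [332. 224.] [0.554 0.119 0.08 ]
side stain_bottle 0.58 [354. 192.] [0.605 0.199 0.08 ]
side red_bottle 0.58 [366. 225.] [0.613 0.121 0.07 ]
side blue_bottle 0.55 [299. 229.] [0.5   0.124 0.07 ]
side tray 0.6 [289. 170.] [0.495 0.371 0.015]
0.5 [ 0.16818168 -0.54985028  0.4046376 ] [-6.21699883e-05  9.89011245e-01  1.47840294e-01  1.05435631e-05] 1.0016203214200663
```

View pics/scene0.png

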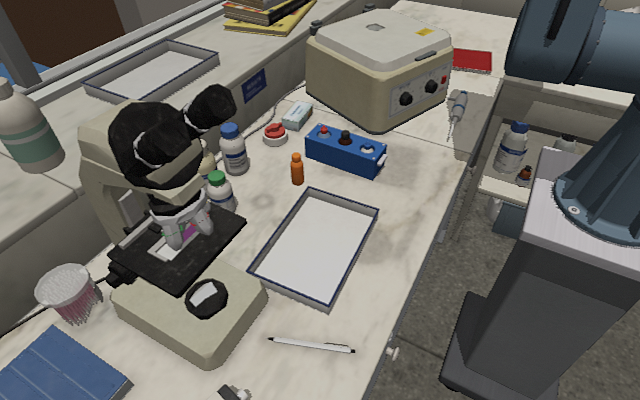

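View pics/side0.png

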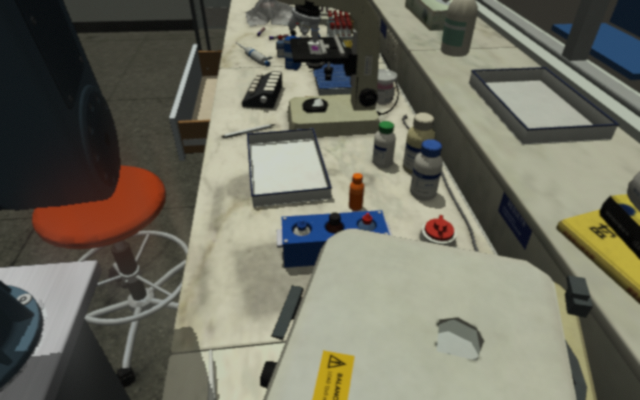

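The scene view shows the black cap in the middle pocket at about (344,139), with the red cap at (323,131) and the blue at (367,150). The meant tray is at (315,248). The orange look-alike is at (297,170). A centrifuge stands just beyond the block. In the side view the black cap is at (333,222).

Run:
```python
from h import *
def tri(a,b):
    A=[];B=[]
    for c,uv in (("scene",a),("side",b)):
        T=np.array(ctrl.camera_params(c)["world_from_camera"]);p0=pix2plane(c,uv,0);d=p0-T[:3,3];d/=np.linalg.norm(d)
        M=np.eye(3)-np.outer(d,d);A.append(M);B.append(M@T[:3,3])
    return np.linalg.lstsq(np.vstack(A),np.hstack(B),rcond=None)[0].round(3)
print("black",tri((344,138),(333,222)),"red",tri((323,131),(366,221)),"blue",tri((367,150),(300,230)))
for b,t in (((378,130),(380,72)),((308,90),(308,40))):
    p=pix2plane("scene",b,0)
    print(p.round(3),[ (z,pix2plane("scene",t,z).round(3)[:2]) for z in (.15,.2,.25,.3)])
print([pix2plane("scene",u,.03).round(3) for u in ((312,189),(379,210),(322,305),(249,272))])
```

```text
black [0.56  0.137 0.068] red [0.617 0.134 0.067] blue [0.503 0.137 0.055]
[ 0.538 -0.022  0.   ] [(0.15, array([ 0.557, -0.044])), (0.2, array([0.523, 0.05 ])), (0.25, array([0.489, 0.143])), (0.3, array([0.455, 0.236]))]
[ 0.807 -0.115  0.   ] [(0.15, array([ 0.807, -0.124])), (0.2, array([ 0.745, -0.022])), (0.25, array([0.684, 0.08 ])), (0.3, array([0.622, 0.182]))]
[array([0.562, 0.284, 0.03 ]), array([0.414, 0.274, 0.03 ]), array([0.412, 0.514, 0.03 ]), array([0.554, 0.519, 0.03 ])]
```

```bash
python3 -m pendant '[[[1,28,-27,-12,0,0,0.06],[1,56,-54,-24,0,0,0.12],[1,84,-81,-36,0,0,0.18],[1,112,-108,-48,0,0,0.24],[1,140,-135,-60,0,0,0.297]]]'; python3 -c "
from h import *
print(np.array(ctrl.camera_params('wrist')['tool_from_camera']).round(3))"
```

```text
time_s: 0.92
eef_pos: [0.263, -0.3782, 0.4652]
eef_rot: [0.0, 1.0, -0.002, 0.0]
wrist_force: [0.8, -1.1, -0.1]
opening: 1.0
grasp_force: 0.0
[[-0.    -0.954 -0.301  0.077]
 [ 1.    -0.001  0.001  0.001]
 [-0.001 -0.301  0.954  0.03 ]
 [ 0.     0.     0.     1.   ]]
```

```bash
python3 -m pendant '[[[1,18,-35,0,0,0,0],[1,36,-70,0,0,0,0],[1,54,-105,0,0,0,0],[1,72,-140,0,0,0,0],[1,90,-175,0,0,0,0]]]'
```

```text
time_s: 1.33
eef_pos: [0.3529, -0.203, 0.4651]
eef_rot: [0.0, 1.0, -0.0, 0.0]
wrist_force: [0.4, 0.4, -0.2]
opening: 1.001
grasp_force: 0.0
```

```bash
python3 -m pendant '[[[1,18,-35,0,0,0,0],[1,36,-70,0,0,0,0],[1,54,-105,0,0,0,0],[1,72,-140,0,0,0,0],[1,90,-175,0,0,0,0]]]'
```

```text
time_s: 1.75
eef_pos: [0.443, -0.0278, 0.4651]
eef_rot: [0.0, 1.0, -0.0, 0.001]
wrist_force: [1.1, -1.0, -0.1]
opening: 0.998
grasp_force: 0.0
```

```bash
python3 -m pendant '[[[1,22,-33,11,0,0,0],[1,44,-66,22,0,0,0],[1,66,-99,33,0,0,0],[1,88,-132,44,0,0,0],[1,110,-165,55,0,0,0]]]'; python3 -m pendant '[[[1,0,0,35,0,0,0],[1,0,0,70,0,0,0],[1,0,0,70,0,0,0]]]'
python3 - <<'E'
from h import *
im=ctrl.camera("wrist");cv2.imwrite("pics/w1.png",im[:,:,::-1])
for n,z in [("stain_bottle",.078),("red_bottle",.078),("blue_bottle",.072)]:
    for r in ctrl.boxes_of("wrist",n)[:4]:
        uv=np.array(r["point"])*[640,400];print(n,round(r["confidence"],2),uv.round(),pix2plane("wrist",uv,z).round(3))
E
```

```text
time_s: 2.17
eef_pos: [0.5534, 0.1373, 0.4092]
eef_rot: [0.0, 1.0, 0.0, 0.0]
wrist_force: [0.2, -1.0, 0.2]
opening: 1.001
grasp_force: 0.0
time_s: 2.42
eef_pos: [0.5501, 0.1358, 0.3323]
eef_rot: [0.0, 1.0, 0.001, -0.006]
wrist_force: [-1.6, 0.9, -1.2]
opening: 1.0
grasp_force: 0.0
stain_bottle 0.82 [328. 180.] [0.566 0.131 0.078]
stain_bottle 0.63 [159.  88.] [0.624 0.236 0.078]
red_bottle 0.88 [327.  93.] [0.624 0.131 0.078]
blue_bottle 0.77 [325. 243.] [0.518 0.132 0.072]
```

View pics/w1.png

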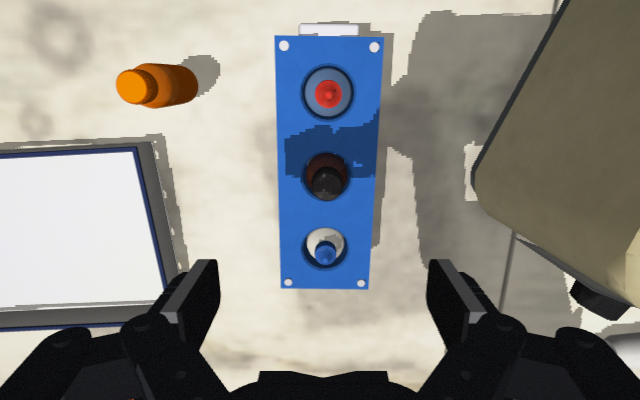

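The wrist view shows the block with red (328,93), black cap top (about 327,187) and blue (325,250). The orange look-alike stands apart at (135,86).

Run:
```python
from h import *
o=ctrl.get_obs();print(o["eef_pos"],o["eef_rot"],o["time_s"])
im=ctrl.camera("wrist");cv2.imwrite("pics/w2.png",cv2.resize(im[130:230,260:400,::-1],None,fx=4,fy=4,interpolation=2))
hsv=cv2.cvtColor(im,cv2.COLOR_RGB2HSV);m=cv2.inRange(hsv,(100,120,60),(125,255,255));m[320:]=0
k=cv2.findContours(m,0,2)[0];c=max(k,key=cv2.contourArea);bx=cv2.boxPoints(cv2.minAreaRect(c));P=[pix2plane("wrist",b,.06) for b in cv2.approxPolyDP(cv2.convexHull(c),6,True)[:,0]]
print(np.round(P,4),np.mean(P,0))
for r in ctrl.boxes_of("wrist","stain_bottle")[:1]: print(np.array(r["point"])*[640,400])
print(pix2plane("wrist",(327,187),.084))
```

```text
[0.55350507 0.13478844 0.34219734] [-4.20422567e-05  9.99998453e-01 -3.97976424e-04  1.71280755e-03] 2.6167
[[0.6504 0.0974 0.06  ]
 [0.4711 0.1008 0.06  ]
 [0.4722 0.167  0.06  ]
 [0.6511 0.1647 0.06  ]] [0.5612043  0.13246704 0.06      ]
[166.4  97. ]
[0.56474191 0.13115451 0.084     ]
```

View pics/w2.png

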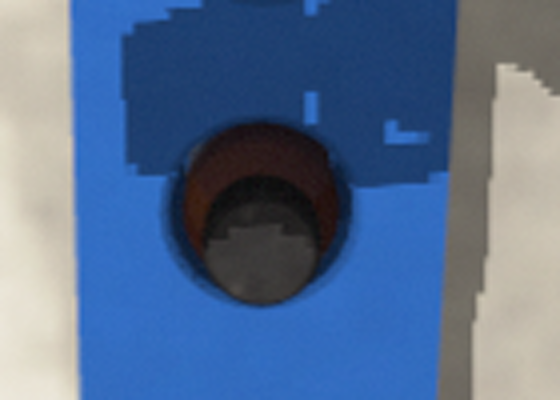

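```bash
python3 -m pendant '[[[1,8,3,30,0,0,0],[1,8,3,60,0,0,0],[1,8,3,85,0,0,0],[1,8,3,85,0,0,0],[1,8,3,85,0,0,0]]]';  python3 -m pendant '[[[1,0,0,0,0,0,0],[1,0,0,0,0,0,0]]]'
```

```text
time_s: 3.13
eef_pos: [0.5607, 0.1318, 0.2552]
eef_rot: [-0.0, 1.0, -0.0, -0.0]
wrist_force: [0.4, -0.4, 1.1]
opening: 1.001
grasp_force: 0.0
time_s: 3.3
eef_pos: [0.5619, 0.1321, 0.2576]
eef_rot: [-0.0, 1.0, -0.0, 0.002]
wrist_force: [-0.2, 0.0, -0.0]
opening: 0.999
grasp_force: 0.0
```

```bash
python3 -m pendant '[[[1,0,0,10,0,0,0],[0.6,0,0,20,0,0,0],[0.4,0,0,20,0,0,0],[0.4,0,0,20,0,0,0]]]';  python3 -m pendant '[[[0,0,0,0,0,0,0],[0,0,0,0,0,0,0],[0,0,0,0,0,0,0],[0,0,0,0,0,0,0],[0,0,0,0,0,0,0]]]'
python3 - <<'E'
from h import *
im=ctrl.camera("wrist");cv2.imwrite("pics/w3.png",im[:,:,::-1])
E
```

```text
time_s: 3.63
eef_pos: [0.5601, 0.1321, 0.2337]
eef_rot: [0.0, 1.0, -0.0, -0.001]
wrist_force: [-0.5, 0.9, 0.2]
opening: 0.602
grasp_force: 0.0
time_s: 4.05
eef_pos: [0.5609, 0.1322, 0.2351]
eef_rot: [-0.0, 1.0, -0.0, 0.0]
wrist_force: [0.1, 0.2, 1.3]
opening: 0.242
grasp_force: 56.5
```

View pics/w3.png

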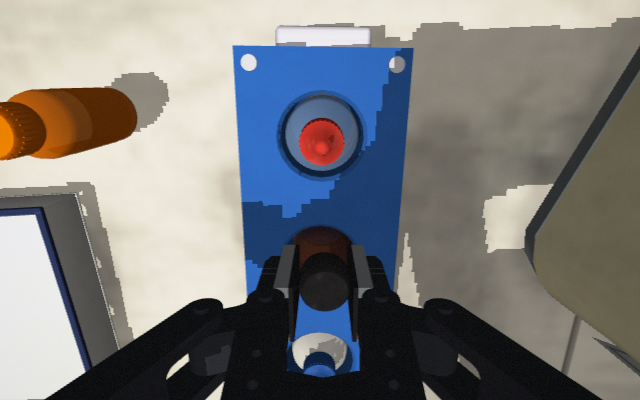

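The pads hold the black cap at (325,280): the opening is about 20.6 mm and the grip force 56 N. The red and blue bottles are untouched. Next I lift straight up.

```bash
python3 -m pendant '[[[0,0,0,-10,0,0,0],[0,0,0,-25,0,0,0],[0,0,0,-40,0,0,0],[0,0,0,-55,0,0,0],[0,0,0,-70,0,0,0]]]';  python3 -m pendant '[[[0,0,0,-20,0,0,0],[0,0,0,-40,0,0,0],[0,0,0,-50,0,0,0],[0,0,0,-50,0,0,0]]]'
python3 - <<'E'
from h import *
a=ctrl.camera("side")[100:300,200:460,::-1];b=ctrl.camera("scene")[60:260,240:500,::-1]
cv2.imwrite("pics/s3.png",cv2.resize(np.hstack([a,b]),None,fx=1.53,fy=1.53))
E
```

```text
time_s: 4.52
eef_pos: [0.5605, 0.1321, 0.3059]
eef_rot: [0.0, 1.0, -0.0, -0.0]
wrist_force: [-0.5, -0.6, 0.4]
opening: 0.244
grasp_force: 56.1
time_s: 4.85
eef_pos: [0.5615, 0.1322, 0.358]
eef_rot: [-0.0, 1.0, -0.0, 0.003]
wrist_force: [-0.5, 0.0, -1.1]
opening: 0.241
grasp_force: 56.2
```

View pics/s3.png

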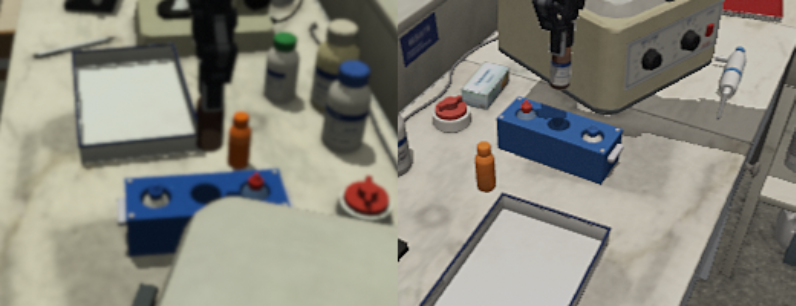

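The bottle hangs clear of the block in both views. Its pocket is empty and the other two bottles are still in theirs. Next I move over the tray.

```bash
python3 -m pendant '[[[0,-5,-18,0,0,0,0],[0,-14,-50,0,0,0,0],[0,-23,-82,0,0,0,0],[0,-33,-116,0,0,0,0],[0,-42,-150,0,0,0,0]]]'; python3 -m pendant '[[[0,-9,-32,0,0,0,0],[0,-18,-64,0,0,0,0],[0,-27,-94,0,0,0,0],[0,-33,-116,0,0,0,0],[0,-33,-116,0,0,0,0]]]'
python3 - <<'E'
from h import *
o=ctrl.get_obs();print(o["eef_pos"],o["eef_rot"])
im=ctrl.camera("wrist");cv2.imwrite("pics/w4.png",im[:,:,::-1])
for r in ctrl.boxes_of("wrist","tray")[:2]:
    uv=np.array(r["point"])*[640,400];print(r["confidence"],uv,pix2plane("wrist",uv,.002))
E
```

```text
time_s: 5.37
eef_pos: [0.5176, 0.2831, 0.3526]
eef_rot: [0.0, 1.0, -0.001, -0.002]
wrist_force: [0.5, -0.4, 0.5]
opening: 0.24
grasp_force: 56.2
time_s: 5.78
eef_pos: [0.4834, 0.4016, 0.3525]
eef_rot: [-0.0, 1.0, 0.002, -0.002]
wrist_force: [-0.8, 0.1, -0.3]
opening: 0.238
grasp_force: 56.2
[0.4833823  0.40157573 0.35246788] [-9.11872285e-06  9.99996691e-01  1.94583400e-03 -1.68290230e-03]
0.72 [337.472 154.2  ] [0.49787164 0.38368611 0.002     ]
```

View pics/w4.png

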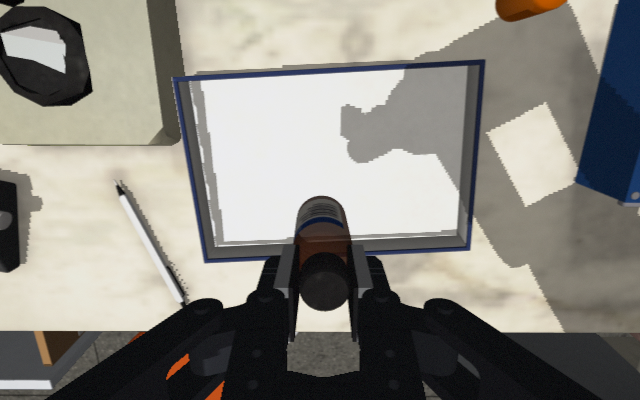

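The bottle hangs straight in the pads. The tray rim corners are at (175,79), (485,61), (470,249) and (206,261).

```bash
python3 - <<'E'
from h import *
P=[pix2plane("wrist",u,.03) for u in ((175,79),(485,61),(470,249),(206,261))];print(np.round(P,3),np.mean(P,0))
E
python3 -m pendant '[[[0,0,0,15,0,0,0],[0,0,0,40,0,0,0],[0,0,0,65,0,0,0],[0,0,0,80,0,0,0],[0,0,0,80,0,0,0]]]'
```

```text
[[0.563 0.512 0.03 ]
 [0.576 0.273 0.03 ]
 [0.417 0.264 0.03 ]
 [0.405 0.503 0.03 ]] [0.49001229 0.38802237 0.03      ]
time_s: 6.3
eef_pos: [0.4846, 0.3956, 0.2694]
eef_rot: [0.002, 1.0, -0.001, -0.004]
wrist_force: [-0.5, -0.2, -1.3]
opening: 0.241
grasp_force: 56.2
```

```bash
python3 -m pendant '[[[0,3,5,10,0,0,0],[0,3,5,20,0,0,0],[0,3,5,30,0,0,0],[0,3,5,36,0,0,0],[0,3,5,36,0,0,0]]]'; python3 -m pendant '[[[0,0,0,0,0,0,0],[0,0,0,0,0,0,0],[0,0,0,0,0,0,0]]]'
```

```text
time_s: 6.72
eef_pos: [0.4883, 0.3927, 0.2371]
eef_rot: [0.001, 1.0, -0.0, -0.001]
wrist_force: [-0.4, -0.6, -0.8]
opening: 0.241
grasp_force: 56.2
time_s: 6.97
eef_pos: [0.489, 0.3934, 0.2395]
eef_rot: [-0.0, 1.0, 0.0, 0.001]
wrist_force: [-0.4, -0.7, -0.5]
opening: 0.235
grasp_force: 56.2
```

Contact is expected near z = 0.231, so I lower in small steps and watch the force.

```bash
python3 -m pendant '[[[0,0,0,2,0,0,0],[0,0,0,4,0,0,0],[0,0,0,6,0,0,0],[0,0,0,6,0,0,0],[0,0,0,6,0,0,0]]]'; python3 -m pendant '[[[0,0,0,1,0,0,0],[0,0,0,1,0,0,0],[0,0,0,1,0,0,0]]]'
```

```text
time_s: 7.38
eef_pos: [0.4886, 0.3931, 0.2324]
eef_rot: [0.0, 1.0, -0.0, -0.0]
wrist_force: [0.3, 0.1, -0.4]
opening: 0.241
grasp_force: 56.2
time_s: 7.63
eef_pos: [0.4887, 0.3931, 0.2316]
eef_rot: [0.0, 1.0, -0.0, -0.0]
wrist_force: [0.4, -0.2, -0.3]
opening: 0.247
grasp_force: 56.2
```

```bash
python3 -m pendant '[[[0,0,0,0.5,0,0,0],[0,0,0,1,0,0,0],[0,0,0,1,0,0,0],[0,0,0,1,0,0,0]]]'
```

```text
time_s: 7.97
eef_pos: [0.4888, 0.3932, 0.2308]
eef_rot: [-0.0, 1.0, -0.0, 0.0]
wrist_force: [0.1, 0.0, 0.7]
opening: 0.24
grasp_force: 56.5
```

```bash
python3 -m pendant '[[[0,0,0,0.5,0,0,0],[0,0,0,1,0,0,0],[0,0,0,1,0,0,0],[0,0,0,1,0,0,0]]]'
```

```text
time_s: 8.3
eef_pos: [0.4891, 0.3933, 0.2307]
eef_rot: [-0.0, 1.0, -0.0, 0.001]
wrist_force: [-0.5, -0.5, 4.6]
opening: 0.24
grasp_force: 57.8
```

Contact shows as 4.6 N upward at z = 0.2307, matching the expected height. I release by opening gradually, then rise.

```bash
python3 -m pendant '[[[0.3,0,0,0,0,0,0],[0.35,0,0,0,0,0,0],[0.45,0,0,0,0,0,0],[0.6,0,0,0,0,0,0],[0.8,0,0,0,0,0,0]]]'; python3 -m pendant '[[[0.9,0,0,0,0,0,0],[0.9,0,0,0,0,0,0],[0.9,0,0,-10,0,0,0],[0.9,0,0,-30,0,0,0],[0.9,0,0,-55,0,0,0]]]'; python3 -m pendant '[[[0.9,0,0,-30,0,0,0],[0.9,0,0,-60,0,0,0],[0.9,0,0,-80,0,0,0],[0.9,0,0,-80,0,0,0],[0.9,0,0,-80,0,0,0]]]'
python3 - <<'E'
from h import *
a=ctrl.camera("side")[100:300,200:460,::-1];b=ctrl.camera("scene")[100:300,200:460,::-1]
cv2.imwrite("pics/s5.png",cv2.resize(np.hstack([a,b]),None,fx=1.53,fy=1.53))
E
```

```text
time_s: 8.72
eef_pos: [0.4886, 0.393, 0.2293]
eef_rot: [0.0, 1.0, -0.0, -0.0]
wrist_force: [0.6, 0.1, -0.5]
opening: 0.717
grasp_force: 0.0
time_s: 9.13
eef_pos: [0.488, 0.3927, 0.284]
eef_rot: [0.001, 1.0, -0.0, -0.002]
wrist_force: [0.9, 0.7, -0.3]
opening: 0.901
grasp_force: 0.0
time_s: 9.55
eef_pos: [0.4891, 0.3933, 0.3672]
eef_rot: [-0.001, 1.0, -0.0, 0.002]
wrist_force: [0.9, -0.4, -1.1]
opening: 0.898
grasp_force: 0.0
```

View pics/s5.png

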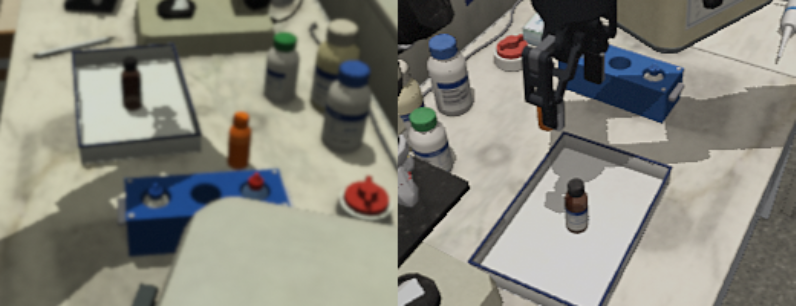

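The bottle stands upright near the middle of the tray, the other two are still in their pockets, and the gripper is clear.

```bash
python3 -c "
from bench import ctrl
print(ctrl.hand_in())"
```

```text
the job is handed in; nothing more can be done
None
```

The black-capped bottle now stands upright near the middle of the bench tray, released with the gripper clear; the other two bottles are still in their pockets, and the job was handed in at about 9.7 s (no verdict was returned).

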